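Flag the tired anvil mount

TASK

With a fingertip, press down on the pads of the three spring mounts one after another, starting at the red end of the bed, so that each visibly gives, to find which is the softest; then push the orange tag beside that softest mount fully down. Leave the other two tags up, never pull a tag up or pick anything up, and leave the loose things on the bench where they are.

Things in the scene. Friction and masses are not known exactly. Their poses are not given: they have to be found in the camera images.
- bed: grey steel plate fixed flat on the bench, 150 x 400 x 12 mm, with a red bar (24 mm tall) across its +y end. Origin: centre of its underside; x points away from the robot's side, y along the row to the red end. Three look-alike spring mounts, 130 mm apart in y, stand in a row on it, each with an orange tag 80 mm nearer the robot. Any mount may stand at any of the three places.
- pad_place_1 (a point): fixed point on the bed: centre of the top face, when not pressed, of the pad of the mount nearest the red end. The pad is round, flat and black, 56 mm in diameter, on a coil spring, its top 76 mm above the bench.
- tag_place_1 (a point): fixed point on the bed: centre of the top face, when up, of the tag of the mount nearest the red end: a flat orange cap 26 x 36 mm (bed x by y), 10 mm thick, on a white stem in a dark guide; its top is 65 mm above the bench when up, 41 mm when fully down.
- pad_place_2 (a point): fixed point on the bed: centre of the top face, when not pressed, of the pad of the mount in the middle. The pad is round, flat and black, 56 mm in diameter, on a coil spring, its top 76 mm above the bench.
- tag_place_2 (a point): fixed point on the bed: centre of the top face, when up, of the tag of the mount in the middle: a flat orange cap 26 x 36 mm (bed x by y), 10 mm thick, on a white stem in a dark guide; its top is 65 mm above the bench when up, 41 mm when fully down.
- pad_place_3 (a point): fixed point on the bed: centre of the top face, when not pressed, of the pad of the mount farthest from the red end. The pad is round, flat and black, 56 mm in diameter, on a coil spring, its top 76 mm above the bench.
- tag_place_3 (a point): fixed point on the bed: centre of the top face, when up, of the tag of the mount farthest from the red end: a flat orange cap 26 x 36 mm (bed x by y), 10 mm thick, on a white stem in a dark guide; its top is 65 mm above the bench when up, 41 mm when fully down.
- pad_p (a joint): how far the pad of mount p is pressed down, in m (which place mount p stands at is not told): 0 up at rest (held there by about 1 N of preload), 0.018 on its stop. The spring brings it back up. With 5 N the softest sinks about 15 mm, the others less than 8 mm; even the firmest needs no more than 20 N to reach the stop.
- pad_q (a joint): how far the pad of mount q is pressed down, in m (which place mount q stands at is not told): 0 up at rest (held there by about 1 N of preload), 0.018 on its stop. The spring brings it back up. With 5 N the softest sinks about 15 mm, the others less than 8 mm; even the firmest needs no more than 20 N to reach the stop.
- pad_r (a joint): how far the pad of mount r is pressed down, in m (which place mount r stands at is not told): 0 up at rest (held there by about 1 N of preload), 0.018 on its stop. The spring brings it back up. With 5 N the softest sinks about 15 mm, the others less than 8 mm; even the firmest needs no more than 20 N to reach the stop.
- tag_p (a joint): how far the tag of mount p is pushed down, in m: 0 up as set, 0.024 fully down on its stop, negative if pulled up (to -0.030). Friction of about 2.5 N keeps it where it is left; no spring.
- tag_q (a joint): how far the tag of mount q is pushed down, in m: 0 up as set, 0.024 fully down on its stop, negative if pulled up (to -0.030). Friction of about 2.5 N keeps it where it is left; no spring.
- tag_r (a joint): how far the tag of mount r is pushed down, in m: 0 up as set, 0.024 fully down on its stop, negative if pulled up (to -0.030). Friction of about 2.5 N keeps it where it is left; no spring.
- bush: small brass bush, 22 mm diameter, 30 mm tall, standing loose on the bed between the first and second mount; leave it alone. Origin: centre of its underside.
- stake: small steel forming stake (waisted, 24 mm diameter, 40 mm tall) standing loose on the bed between the second and third mount; leave it alone. Origin: centre of its underside.
- hammer: hammer about 260 mm long lying on the bench on the robot's right; leave it alone. Origin: under the middle of its length, at bench height; its x runs along the handle to the working end.
- screwdriver: screwdriver 200 mm long lying on the bench on the robot's left; leave it alone. Origin: under the middle of its length, at bench height; its x runs along the handle to the working end.
- bowl: steel bowl, 80 mm across, 35 mm tall, beyond the bed; leave it alone. Origin: centre of its underside.
- jar: amber glass jar, 60 mm diameter, 80 mm tall, beyond the bed; leave it alone. Origin: centre of its underside.
- mug: blue mug, 80 mm diameter, 90 mm tall, on the robot's left; leave it alone. Origin: centre of its underside.

How it is judged:
On the way, in this order (a step that is already met when the one before it is completed fails the run):
1. the pad of the mount nearest the red end is pressed down by more than 2 mm (y of the grasp point in the frame of bed between 0.065 and 0.195 m and value of joint any of pad_p, pad_q, pad_r above 0.002 m), for 0.05 s.
2. the pad of the mount in the middle is pressed down by more than 2 mm (y of the grasp point in the frame of bed between -0.065 and 0.065 m and value of joint any of pad_p, pad_q, pad_r above 0.002 m), for 0.05 s.
3. the pad of the mount farthest from the red end is pressed down by more than 2 mm (y of the grasp point in the frame of bed between -0.195 and -0.065 m and value of joint any of pad_p, pad_q, pad_r above 0.002 m), for 0.05 s.
4. the tag beside the softest mount is pushed down by more than 20 mm (value of joint tag_q above 0.02 m), for 0.2 s.
At the end, for the whole second after the job is handed in: The tag beside the softest mount is at least 20 mm down of its 24 mm; the other tags are less than 8 mm down; all pads are back up (within 2 mm); every loose thing is at rest within 30 mm of where it stood (value of joint tag_q above 0.02 m and value of joint tag_p between -0.006 and 0.008 m and value of joint tag_r between -0.006 and 0.008 m and value of joint tag_q above -0.006 m and value of joint each of pad_p, pad_q, pad_r below 0.002 m and distance of each of bush, stake, hammer, screwdriver, bowl, jar, mug from where it was at the start of the episode below 0.03 m and linear speed of each of bush, stake, hammer, screwdriver, bowl, jar, mug below 0.02 m/s); the robot touches nothing.
It fails at once if the tag beside a firmer mount is pushed down (beyond 8 mm) (value of joint any of tag_p, tag_r above 0.008 m).
It fails at once if a tag is pulled up by more than 6 mm (value of joint any of tag_p, tag_q, tag_r below -0.006 m).
It fails at once if a loose thing is lifted, carried or shoved more than 30 mm (distance of any of bush, stake, hammer, screwdriver, bowl, jar, mug from where it was at the start of the episode above 0.03 m).
It also fails if it takes over 48 s, if anything falls off the work surface, if the arm or the gripper's body presses on something with over 40 N, if the wrist force passes 120 N, or if a joint passes its speed limit or range.

ROBOT

A 7-joint arm with a two-finger parallel gripper is mounted at the origin on the work surface. World frame = base frame: x ahead of the robot, y to its left, z up, the work surface at z = 0. Lengths are in m, angles in rad, forces in N, time in s.
With the tool pointing down it reaches from about 0.425 to 0.925 m from the base axis. Payload 6.8 kg.
Tool frame: the origin (TCP) lies midway between the tips of the shut fingers; the grasp point (between the pads) lies 19 mm behind it; z points along the fingers, y is the line along which they close (so a half turn about z gives the same grasp; the last joint's range is limited). The gripper opens to 85 mm and grips with 20 to 120 N. Pads are 22 mm wide; open, the fingers measure 114 mm over their backs; the gripper's body (76 mm by 85 mm) begins 54 mm behind the grasp point. The pads swing forward as they close: fully open they stand 13 mm farther back than shut.
Start: joints at [-1.278, 0.477, 0.022, 1.555, -0.011, 1.109, -0.083], TCP at [0.263, 0.622, 0.231] pointing down, gripper open.
Joint ranges: [-2.96, 2.96], [-0.34, 2.1], [-1.41, 1.46], [0.24, 2.44], [-1.37, 4.51], [0.17, 1.92], [-2.96, 2.96]. Speed limits (rad/s): [2.39, 2.39, 3.14, 3.14, 3.14, 3.14, 3.14].

INTERFACE

Orientations are given as a unit quaternion [w, x, y, z].
In Python, from station import * gives the robot as it stands.
- The arm moves only by the shell command python3 -m creep 'ROWS' [FORCE]. ROWS is JSON, a list of rows, each a list of 7 numbers: the gripper command: -1 is shut, 1 is fully open, values between are in proportion, then the shift along the world's x, y, z in mm, then the turn, a rotation vector about the world's x, y, z in rad. A call has 1 to 5 rows; each row shifts and turns the commanded pose from where the row before left it; what a row does not reach is not made up. A row lasts 1/8 s, in which the tool goes at most 62.5 mm and 10.7 degrees, less where a joint would pass 70% of its speed; a pose out of reach is approached as far as the arm can. A call is refused whole if a number of a shift passes 62.5 or a number of a turn 0.188, either way. A call with a gripper value outside its range is refused whole. The fingers move at their own pace and stop on an object; FORCE is the grip in N (left out, the last holds). Time passes only in rows, so rows that do not move let the fingers close. It gives the time, the measured TCP pose, the force, the opening and the grip force at its end, in the units of the state.
- get_obs(): the state, without advancing time (a new reading comes with each control period).
- read_camera(name): name is "scene" or "top" or "wrist"; returns (picture, depth): 384x512x3 uint8, red, green, blue; 384x512 float32, m along the optical axis (not along the pixel's ray), 0 where there is no reading.
- camera_params(name): a dict with "intrinsics" (3x3 intrinsics, pixels), "cam_to_world" (4x4, takes a point from camera to world coordinates); the wrist camera has in their place "mount" (4x4, takes a point from camera to tool coordinates, whose origin is the TCP and whose axes are the flange's). Camera axes: x right, y up, looking along -z (the intrinsics and any distortion apply to the point x, -y, -z); pixel columns grow to the right and rows downward; lengths in m; the calibration is good to about 2 mm. A picture is of the moment at which its call begins: read the wrist's pose just before it. camera_params takes no time and is no camera call.
- hand_in(): hands the job in; it is judged then, once.
The state is a dict: "t": time; "q": joint angles; "joint_vel": joint speeds; "joint_torque": joint torques, N m; "eef_pos": TCP position; "tool_rot": TCP orientation; "contact_force": force on the tool from outside, world axes, zero at the start; "torque": the same for the moment, N m; "gripper_width": opening from 0.0 (shut) to 1.0 (fully open); "grasp_force": force on a finger pad.
Only numpy, scipy, OpenCV 4.12 (cv2) and the standard library are available. Lean on these libraries where they do the work, as an engineer would, in place of code of your own. Each camera call takes 0.05 s, during which the arm holds its last target. There are 200 camera calls.

## Working session

There is one attempt and no reset: what is moved stays moved. The work goes in short steps, Python scripts to look and compute and a shell command to move; the robot and the scene stay as the last step left them, time stands still between calls to the robot, and variables do not carry over. Pictures are saved under pics/ and viewed, at most 10 in all, crops included, and the job is handed in when it is done.

```bash
mkdir -p pics; cat > h.py <<'E'
from station import *
import numpy as np, cv2
def snap(n,f):
    p,d=read_camera(n); cv2.imwrite(f'pics/{f}.png',p[:,:,::-1]); np.save(f'pics/{f}.npy',d); return p,d
def ray(n,u,v):
    c=camera_params(n);K=np.array(c['intrinsics']);T=np.array(c['cam_to_world'])
    r=np.array([(u-K[0,2])/K[0,0],-(v-K[1,2])/K[1,1],-1.]); return T[:3,3],T[:3,:3]@r
def at_z(n,u,v,z):
    o,r=ray(n,u,v); return o+r*(z-o[2])/r[2]
def at_d(n,u,v,d):
    o,r=ray(n,u,v); return o+r*d
E
python3 - <<'E'
from h import *
a,_=snap('top','top0'); b,_=snap('scene','scene0')
o=get_obs(); print(o['t'],o['eef_pos'],o['tool_rot'],o['contact_force'])
for n in('top','scene'): print(camera_params(n))
E
```

```text
0.1 [0.2631535  0.62101876 0.23041548] [-1.18727764e-04  1.99061164e-01  9.79986723e-01 -8.12956335e-04] [-0.02980499  0.36503966 -0.51709338]
{'intrinsics': array([[360.24199919,   0.        , 257.1522524 ],
       [  0.        , 360.24199919, 197.32382831],
       [  0.        ,   0.        ,   1.        ]]), 'cam_to_world': array([[ 0.00757677,  0.98526865, -0.17084577,  0.44782155],
       [-0.9998543 ,  0.00485112, -0.01636572, -0.02559179],
       [-0.01529584,  0.17094487,  0.98516186,  0.98001879],
       [ 0.        ,  0.        ,  0.        ,  1.        ]])}
{'intrinsics': array([[479.09920543,   0.        , 265.01921548],
       [  0.        , 479.09920543, 198.5457226 ],
       [  0.        ,   0.        ,   1.        ]]), 'cam_to_world': array([[ 0.38239555, -0.49076544,  0.78289394,  1.51105421],
       [ 0.92365909,  0.18005704, -0.33827999, -0.38975506],
       [ 0.02505056,  0.85248387,  0.52215297,  0.70242973],
       [ 0.        ,  0.        ,  0.        ,  1.        ]])}
```

View pics/top0.png

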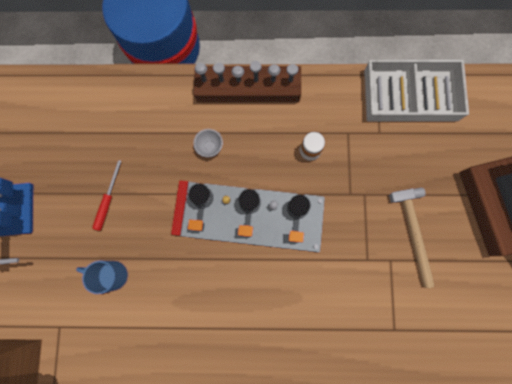

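View pics/scene0.png

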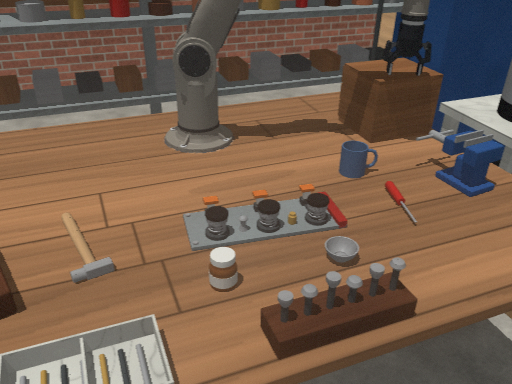

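The top view shows the pads at about (200,195), (249,201) and (299,207), and the tags at (195,226), (245,231) and (296,237). The red bar is at the left, at +y. In the scene view the pads are near (317,201), (268,208) and (217,215). I'll enlarge both.

```bash
python3 - <<'E'
from h import *
a=cv2.imread('pics/top0.png')[175:255,165:335]; b=cv2.imread('pics/scene0.png')[175:250,180:350]
f=lambda i:cv2.resize(i,(680,i.shape[0]*4-20),interpolation=cv2.INTER_CUBIC) if 0 else cv2.resize(i,None,fx=3.7,fy=3.7,interpolation=cv2.INTER_CUBIC)
cv2.imwrite('pics/c0.png',np.vstack([f(a),f(b)]))
# orange blobs and pad tops
for n,fn in(('top','top0'),('scene','scene0')):
    im=cv2.imread(f'pics/{fn}.png');d=np.load(f'pics/{fn}.npy');h=cv2.cvtColor(im,cv2.COLOR_BGR2HSV)
    for name,m in(('or',cv2.inRange(h,(6,190,150),(16,255,255))),('blk',cv2.inRange(im,(0,0,0),(50,50,50)))):
        k,l,s,c=cv2.connectedComponentsWithStats(m)
        for i in range(1,k):
            u,v=c[i]
            if s[i,4]>30 and 165<u<350 and 175<v<250:
                dd=np.median(d[l==i]); print(n,name,c[i].round(1),s[i,:4],s[i,4],at_d(n,u,v,dd).round(4))
E
```

```text
top or [194.  224.2] [189 221  13   8] 49 [0.536  0.1502 0.0648]
top blk [198.6 194.7] [189 185  20  23] 323 [0.6108 0.1394 0.0754]
top blk [248.3 200.4] [239 190  20  23] 329 [0.5967 0.0119 0.0753]
top blk [297.9 206.1] [288 195  21  23] 353 [ 0.5827 -0.1142  0.0747]
```

View pics/c0.png

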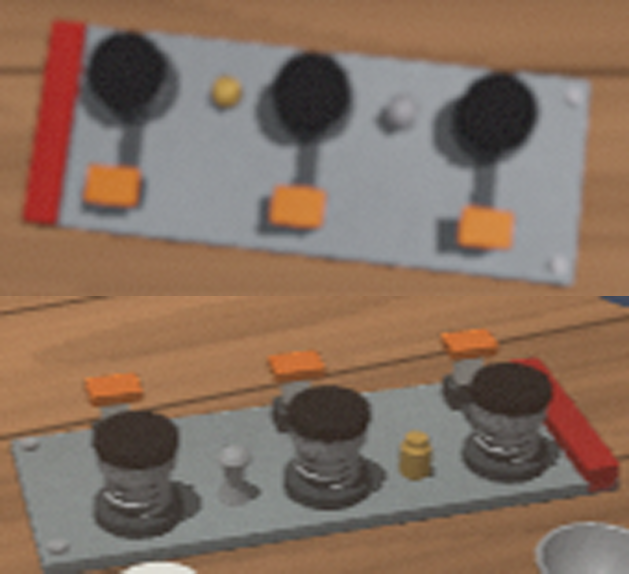

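In the enlargement the top-view pad centres are at crop (127,72), (312,92) and (495,112), with tags at (112,186), (298,207) and (486,228). In the scene crop the pads, place 1 to 3, are at (511,387), (329,413) and (137,440), and the tags at (469,342), (297,365) and (114,388).

```bash
python3 - <<'E'
from h import *
T=[(127,72),(312,92),(495,112),(112,186),(298,207),(486,228)]
S=[(511,387),(329,413),(137,440),(469,342),(297,365),(114,388)]
P=[]
for t,s in zip(T,S):
    tu=(t[0]/3.7+164.6,t[1]/3.7+174.6); su=(s[0]/3.7+179.6,(s[1]-296)/3.7+174.6)
    A=0;b=0
    for n,p in(('top',tu),('scene',su)):
        o,r=ray(n,*p); r/=np.linalg.norm(r); M=np.eye(3)-np.outer(r,r); A=A+M;b=b+M@o
    x=np.linalg.solve(A,b);z=.076 if len(P)<3 else .065; P.append(x); print(x.round(4),at_z('top',*tu,z)[:2].round(4),at_z('scene',*su,z)[:2].round(4))
P=np.array(P); d=P[0]-P[2]; print('yaw of bed y', np.arctan2(-d[0],d[1]), np.linalg.norm(d[:2]))
from scipy.spatial.transform import Rotation as R
o=get_obs();q=o['tool_rot'];print(R.from_quat(q[[1,2,3,0]]).as_matrix().round(3))
E
```

```text
[0.6139 0.141  0.0715] [0.6123 0.1384] [0.6203 0.1393]
[0.6004 0.012  0.071 ] [0.599  0.0103] [0.6079 0.0104]
[ 0.5866 -0.1155  0.0703] [ 0.5857 -0.1152] [ 0.5951 -0.1178]
[0.5352 0.1498 0.0625] [0.5344 0.148 ] [0.539  0.1492]
[0.5215 0.0211 0.0621] [0.5207 0.0195] [0.5264 0.0207]
[ 0.5078 -0.1083  0.0627] [ 0.5072 -0.1092] [ 0.5119 -0.1082]
yaw of bed y -0.10591540780170926 0.25798145479557555
[[-0.921  0.39  -0.001]
 [ 0.39   0.921 -0.002]
 [-0.    -0.002 -1.   ]]
```

The two views agree to within a few mm. Pads 1 to 3 are at about (0.613,0.140), (0.600,0.011) and (0.586,-0.116), tags 1 to 3 at about (0.535,0.149), (0.521,0.020) and (0.508,-0.109). I'll shut the fingers and move over pad 1.

```bash
python3 -m creep '[[-1,35,-40,0,0,0,0.1],[-1,35,-40,0,0,0,0.1],[-1,35,-40,0,0,0,0.1],[-1,35,-40,0,0,0,0],[-1,35,-40,0,0,0,0]]' 20
python3 -m creep '[[-1,35,-40,0,0,0,0],[-1,35,-40,0,0,0,0],[-1,35,-40,0,0,0,0],[-1,35,-40,0,0,0,0],[-1,35,-40,0,0,0,0]]'
python3 -m creep '[[-1,0,-40,-40,0,0,0],[-1,0,-40,-40,0,0,0],[-1,0,0,-40,0,0,0],[-1,0,0,0,0,0,0],[-1,0,0,0,0,0,0]]'
```

```text
t: 0.72
eef_pos: [0.4392, 0.4199, 0.231]
tool_rot: [-0.0, 0.05, 0.999, -0.0]
contact_force: [0.4, -0.8, -0.8]
gripper_width: 0.004
grasp_force: 0.0
t: 1.35
eef_pos: [0.6141, 0.2201, 0.2309]
tool_rot: [-0.0, 0.05, 0.999, -0.0]
contact_force: [0.5, 0.8, -0.2]
gripper_width: -0.001
grasp_force: 0.0
t: 1.98
eef_pos: [0.6141, 0.1427, 0.1126]
tool_rot: [0.001, 0.05, 0.999, 0.0]
contact_force: [-0.1, 0.4, 1.1]
gripper_width: 0.003
grasp_force: 0.0
```

```bash
python3 -m creep '[[-1,0,-2,-20,0,0,0],[-1,0,0,-8,0,0,0],[-1,0,0,0,0,0,0],[-1,0,0,0,0,0,0]]'
python3 -m creep '[[-1,0,0,-8,0,0,0],[-1,0,0,-6,0,0,0],[-1,0,0,-4,0,0,0],[-1,0,0,0,0,0,0],[-1,0,0,0,0,0,0]]'
for i in 1 2 3; do python3 -m creep '[[-1,0,0,0,0,0,0]]' | grep -E 'eef|contact'; done
python3 -c "
from h import *
snap('wrist','w1')"
```

```text
t: 2.48
eef_pos: [0.6136, 0.1396, 0.0836]
tool_rot: [0.0, 0.05, 0.999, 0.0]
contact_force: [-0.2, -0.1, -0.8]
gripper_width: -0.002
grasp_force: 0.0
t: 3.1
eef_pos: [0.6142, 0.1398, 0.0665]
tool_rot: [0.001, 0.05, 0.999, 0.0]
contact_force: [-1.4, -0.1, 11.2]
gripper_width: -0.001
grasp_force: 5.3
eef_pos: [0.6143, 0.1398, 0.0666]
contact_force: [-1.5, -1.0, 10.6]
eef_pos: [0.6142, 0.1398, 0.0666]
contact_force: [-2.0, -0.1, 10.0]
eef_pos: [0.6142, 0.1398, 0.0666]
contact_force: [-1.5, -0.5, 11.2]
```

View pics/w1.png

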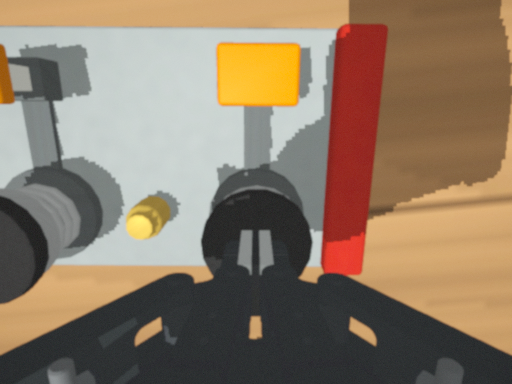

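The wrist view shows the fingertips on the pad near (255,240), with tag 1 at (258,74) and the bush clear at (148,217). Pad 1 pushes back with about 10.8 N at 9.4 mm, so it is firm. Next is pad 2, lifting well above the bush on the way.

```bash
python3 -m creep '[[-1,0,0,40,0,0,0],[-1,-4,-43,0,0,0,0],[-1,-5,-43,0,0,0,0],[-1,-5,-43,0,0,0,0],[-1,0,0,-20,0,0,0]]'
python3 -m creep '[[-1,0,0,-5,0,0,0],[-1,0,0,-6,0,0,0],[-1,0,0,-8,0,0,0],[-1,0,0,0,0,0,0],[-1,0,0,0,0,0,0]]'
for i in 1 2 3; do python3 -m creep '[[-1,0,0,0,0,0,0]]' | grep -E 'eef|contact'; done
```

```text
t: 4.15
eef_pos: [0.5999, 0.005, 0.0862]
tool_rot: [0.001, 0.054, 0.999, -0.001]
contact_force: [0.1, 0.4, -0.7]
gripper_width: -0.002
grasp_force: 0.0
t: 4.78
eef_pos: [0.5994, 0.0113, 0.0666]
tool_rot: [-0.0, 0.05, 0.999, 0.0]
contact_force: [-1.6, 0.9, 3.6]
gripper_width: -0.001
grasp_force: 1.7
eef_pos: [0.5994, 0.0113, 0.0666]
contact_force: [-1.8, 2.6, 4.0]
eef_pos: [0.5995, 0.0111, 0.0666]
contact_force: [-1.2, 2.6, 3.9]
eef_pos: [0.5996, 0.0109, 0.0665]
contact_force: [-0.7, 2.1, 3.7]
```

Pad 2 gives about 3.8 N at the same depth, so it looks soft. Pad 3 next.

```bash
python3 -m creep '[[-1,0,0,40,0,0,0],[-1,-4,-42,0,0,0,0],[-1,-5,-43,0,0,0,0],[-1,-5,-43,0,0,0,0],[-1,0,0,-20,0,0,0]]'
python3 -m creep '[[-1,0,0,-5,0,0,0],[-1,0,0,-6,0,0,0],[-1,0,0,-8,0,0,0],[-1,0,0,0,0,0,0],[-1,0,0,0,0,0,0]]'
for i in 1 2 3; do python3 -m creep '[[-1,0,0,0,0,0,0]]' | grep -E 'eef|contact'; done
```

```text
t: 5.78
eef_pos: [0.5856, -0.1242, 0.0874]
tool_rot: [0.002, 0.054, 0.999, -0.002]
contact_force: [0.9, 0.5, -0.7]
gripper_width: -0.001
grasp_force: 0.0
t: 6.4
eef_pos: [0.5856, -0.1171, 0.0678]
tool_rot: [0.0, 0.05, 0.999, 0.0]
contact_force: [-3.5, 0.8, 5.7]
gripper_width: 0.001
grasp_force: 3.0
eef_pos: [0.5857, -0.1171, 0.068]
contact_force: [-3.1, -0.3, 5.9]
eef_pos: [0.5857, -0.1171, 0.068]
contact_force: [-3.3, 0.0, 6.3]
eef_pos: [0.5857, -0.1171, 0.068]
contact_force: [-2.2, 0.5, 5.4]
```

Pad 3 gives about 5.8 N at 8 mm, so the middle mount is the softest (3.8 N at 9.4 mm). Now tag 2 at (0.521, 0.020).

```bash
python3 -m creep '[[-1,0,0,50,0,0,0],[-1,-16,34,0,0,0,0],[-1,-16,34,0,0,0,0],[-1,-16,34,0,0,0,0],[-1,-17,35,0,0,0,0]]'
python3 -m creep '[[-1,0,0,-30,0,0,0],[-1,0,0,0,0,0,0],[-1,0,0,0,0,0,0]]'
python3 -c "
from h import *
snap('wrist','w2')"
```

```text
t: 7.4
eef_pos: [0.5201, 0.0211, 0.1175]
tool_rot: [0.0, 0.05, 0.999, 0.0]
contact_force: [0.6, 0.2, 0.7]
gripper_width: 0.001
grasp_force: 0.0
t: 7.78
eef_pos: [0.5209, 0.0192, 0.0879]
tool_rot: [0.0, 0.051, 0.999, -0.0]
contact_force: [1.1, -0.7, 0.3]
gripper_width: 0.003
grasp_force: 0.0
```

View pics/w2.png

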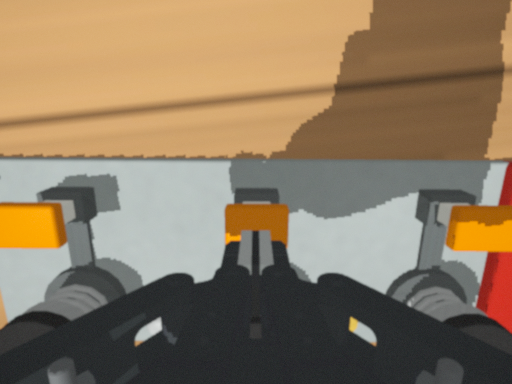

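The fingertips are over the middle tag at (256,235), and the neighbouring tags are well clear. Pressing down.

```bash
python3 -m creep '[[-1,0,0,-18,0,0,0],[-1,0,0,-8,0,0,0],[-1,0,0,-8,0,0,0],[-1,0,0,-6,0,0,0],[-1,0,0,-5,0,0,0]]'
python3 -m creep '[[-1,0,0,-3,0,0,0],[-1,0,0,0,0,0,0],[-1,0,0,0,0,0,0]]'
```

```text
t: 8.45
eef_pos: [0.5209, 0.0191, 0.0423]
tool_rot: [0.001, 0.051, 0.999, -0.0]
contact_force: [1.0, -2.2, 2.5]
gripper_width: -0.001
grasp_force: 1.3
t: 8.82
eef_pos: [0.5209, 0.0192, 0.0409]
tool_rot: [0.001, 0.051, 0.999, 0.0]
contact_force: [-4.9, -2.0, 20.5]
gripper_width: 0.001
grasp_force: 10.2
```

The tag is on its stop, with 20 N at z = 0.041. I'll retreat straight up and check.

```bash
python3 -m creep '[[-1,0,0,40,0,0,0],[-1,0,0,60,0,0,0],[-1,0,0,60,0,0,0],[-1,0,50,0,0,0,0],[-1,0,50,0,0,0,0]]'
python3 -m creep '[[-1,0,60,0,0,0,0],[-1,0,60,0,0,0,0],[-1,0,60,0,0,0,0],[-1,0,0,0,0,0,0],[-1,0,0,0,0,0,0]]'
python3 -c "
from h import *
snap('scene','s2')
a=cv2.imread('pics/s2.png')[165:275,170:370]; cv2.imwrite('pics/s2c.png',cv2.resize(a,None,fx=3.7,fy=3.7,interpolation=cv2.INTER_CUBIC))"
```

```text
t: 9.45
eef_pos: [0.5205, 0.1207, 0.2003]
tool_rot: [0.001, 0.051, 0.999, 0.001]
contact_force: [-0.2, 1.4, 0.2]
gripper_width: -0.003
grasp_force: 0.0
t: 10.07
eef_pos: [0.5198, 0.2992, 0.1987]
tool_rot: [-0.001, 0.05, 0.999, -0.001]
contact_force: [-0.4, -0.6, -0.4]
gripper_width: 0.0
grasp_force: 0.0
```

View pics/s2c.png

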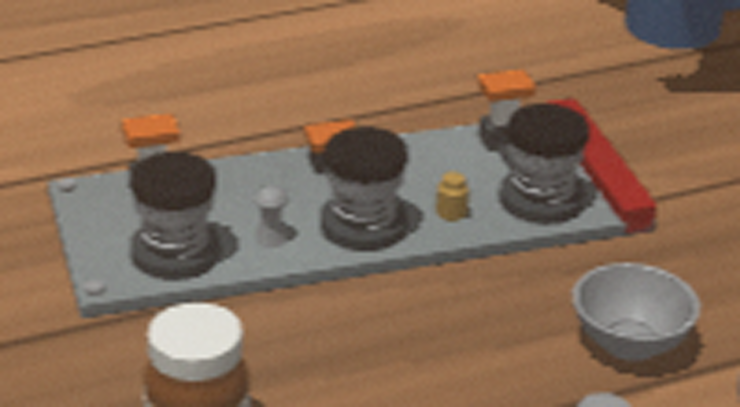

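The middle tag, at (330,135), is down. The outer tags at (150,129) and (506,84) are up, all three pads are back up, and the loose things have not moved.

```bash
python3 -c "
from station import *
print(hand_in())"
```

```text
the job is handed in; nothing more can be done
None
```

I pressed all three pads in order from the red end; the middle mount was the softest (3.8 N at 9.4 mm, against 10.8 N at 9.4 mm and 5.8 N at 8 mm), and I pushed its tag fully down, left the other two tags up and the loose things in place, and handed the job in at about 10 s; no verdict was returned.

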